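# Pin the trolley wheel on its axle

### The job

Take the linchpin out of its wooden block and push it down, fully home, through the hole of the stub axle that carries the blue-hubbed wheel (the other stub has only a yellow spacer and gets no pin), with the ring pointing out past the axle's free end. Then swing the ring down over the axle end until it hangs all the way down around the axle, lying against the pin, and let go. Leave the other things on the bench where they are.

Things in the scene. Friction and masses are not known exactly. Their poses are not given: they have to be found in the camera images.
- bracket: Fixed light grey bracket: base 100 x 300 x 10 mm, upright plate 130 mm high, from whose face two steel stub axles run along +x, 105 mm long, 36 mm across, at y = +100 and -100 mm, axis 100 mm above the bench. Their outer 43 mm are square, with a flat top at z = 118 mm. Origin on the bench under the upright's face; x along the axles to their free ends, z up.
- hole_left (a point): Mouth of the vertical through hole in the stub on the bracket's +y side: centre of the hole at the level of the axle's flat top; same axes as the bracket. Hole 15 mm in diameter, 36 mm long, right through, open below; 25 mm from the axle's free end.
- hole_right (a point): The same on the bracket's -y stub.
- wheel: Trolley wheel, black tyre, blue hub, 100 mm in diameter, 38 mm wide over its hub, threaded on one of the two stubs (either one), turns about it but does not leave its place. Origin at its centre on the axle line, 35 mm from the upright and 45 mm inboard of that stub's hole.
- spacer: Yellow plastic sleeve, 46 mm in diameter, 36 mm long, fixed round the other stub at the same place as the wheel on its own. Origin at its centre on the axle line.
- holder: Wooden block 50 x 50 x 70 mm fixed to the bench, with a vertical 15 mm hole in which the linchpin is parked. Origin under its centre.
- linchpin: Loose pin, 110 mm, about 110 g. Origin on its axis at its collar's underside; z up; x to the side where the ring points. Below: shank 12 mm thick, 64 mm long, the last 10 mm tapered to 5. Above: collar 22 mm wide, 6 thick, then a red square grip 14 x 14 mm from z = 6 to 46 mm, best taken across y, above the ring. Parked, the collar lies on the block; home, on the axle's flat top.
- pin_tip (a point): Lower end of the linchpin's shank, on its axis.
- ring (a joint): Ring's angle about the pin's y axis, hinge at the pin's z = 10 mm. 0: straight out along the pin's +x; positive turns it down; 1.57: closed, hanging along the shank (stops -0.5, 1.6). Stiff hinge (0.03 N m), stays where left, no snap. Brass loop of 6 mm wire, 80 mm across (wire middle), from the hinge: centre 40 mm, far side 80 mm from it; it clears the axle's end as it swings.
- ring_tab (a point): Centre of the yellow tab (14 x 24 x 6 mm) on the ring's far side, 86 mm from the hinge.
- spare_wheel: Spare wheel lying flat, 100 mm in diameter, 34 mm high; leave alone.
- mallet: Hammer lying on the bench; leave alone.
- spanner: Steel spanner lying on the bench; leave alone.
- grease_jar: Jar with a black lid, 64 mm in diameter, 75 mm high; leave alone.
- carton: Cardboard carton 120 x 90 x 70 mm; leave alone.
- tape_roll: Orange roll 100 mm in diameter, 45 mm high; leave alone.

How it is judged:
On the way, in this order (a step that is already met when the one before it is completed fails the run):
1. the linchpin is fully home in the hole of the axle that carries the wheel, its ring still open and pointing outboard (((horizontal distance between wheel and hole_left below 0.07 m and horizontal distance between linchpin and hole_left below 0.005 m and z of linchpin in the frame of hole_left between -0.004 and 0.004 m and angle between linchpin's own z axis and vertical below 0.12 rad and angle between the x axis of linchpin and the x axis of bracket, either way round below 0.4 rad) or (horizontal distance between wheel and hole_right below 0.07 m and horizontal distance between linchpin and hole_right below 0.005 m and z of linchpin in the frame of hole_right between -0.004 and 0.004 m and angle between linchpin's own z axis and vertical below 0.12 rad and angle between the x axis of linchpin and the x axis of bracket, either way round below 0.4 rad)) and value of joint ring below 1 rad and ((horizontal distance between wheel and hole_left below 0.07 m and x of ring_tab in the frame of hole_left above 0.03 m) or (horizontal distance between wheel and hole_right below 0.07 m and x of ring_tab in the frame of hole_right above 0.03 m))), for 0.2 s.
2. the ring is swung down over the axle end, round the axle (((horizontal distance between wheel and hole_left below 0.07 m and horizontal distance between linchpin and hole_left below 0.005 m and z of linchpin in the frame of hole_left between -0.004 and 0.004 m and angle between linchpin's own z axis and vertical below 0.12 rad and angle between the x axis of linchpin and the x axis of bracket, either way round below 0.4 rad) or (horizontal distance between wheel and hole_right below 0.07 m and horizontal distance between linchpin and hole_right below 0.005 m and z of linchpin in the frame of hole_right between -0.004 and 0.004 m and angle between linchpin's own z axis and vertical below 0.12 rad and angle between the x axis of linchpin and the x axis of bracket, either way round below 0.4 rad)) and value of joint ring above 1.38 rad), for 0.2 s.
At the end, for the whole second after the job is handed in: Pin in the wheel's axle: collar underside within 5 mm of the hole's centre and 4 mm of the flat top, upright within 0.12 rad, ring side within 0.4 rad of the axle's direction; ring beyond 1.38 rad, hanging round the axle; pin and ring at rest; bystanders within 30 mm of their start (all of step 2 and linear speed of linchpin below 0.02 m/s and velocity of joint ring between -0.1 and 0.1 rad/s); the robot touches nothing.
It fails at once if another thing on the bench (spare wheel, hammer, spanner, jar, carton, orange roll) is moved more than 30 mm (distance of any of spare_wheel, mallet, spanner, grease_jar, carton, tape_roll from where it was at the start of the episode above 0.03 m).
It also fails if it takes over 48 s, if anything falls off the work surface, if the arm or the gripper's body presses on something with over 40 N, if the wrist force passes 120 N, or if a joint passes its speed limit or range.

### The arm

A 7-joint arm with a two-finger parallel gripper is mounted at the origin on the work surface. World frame = base frame: x ahead of the robot, y to its left, z up, the work surface at z = 0. Lengths are in m, angles in rad, forces in N, time in s.
With the tool pointing down it reaches from about 0.4 to 0.85 m from the base axis. Payload 10.4 kg.
Tool frame: the origin (TCP) lies at the very end of the fingers, on their centre line; the grasp point (between the pads) lies 19 mm behind it (grip_point_offset is the distance from the TCP to the grasp point, in m); z points along the fingers, y is the line along which they close (so a half turn about z gives the same grasp; the last joint's range is limited). The gripper opens to 87 mm and grips with 3 to 60 N. Pads are 19 mm wide; open, the fingers measure 117 mm over their backs; the gripper's body (75 mm by 190 mm) begins 51 mm behind the grasp point.
Start: joints at [-1.226, 0.332, -0.065, 1.46, 0.022, 1.35, -0.088], TCP at [0.225, 0.583, 0.223] pointing down, gripper open.
Joint ranges: [-2.6, 2.6], [-0.5, 2.12], [-1.47, 1.34], [0.16, 2.42], [-1.27, 4.41], [0.06, 2.06], [-2.6, 2.6]. Speed limits (rad/s): [2.22, 2.22, 2.79, 2.79, 3.14, 3.14, 3.14].

### API

Orientations are given as a unit quaternion [x, y, z, w].
In Python, from bench import * gives the robot as it stands.
- The arm moves only by the tool play_rows, never from a script. Its argument "increments" is text: rows parted by semicolons, each of 7 numbers parted by spaces: the turn, a rotation vector about the tool's x, y, z in rad, then the shift along the tool's x, y, z in m, then the opening, from 0 (shut) to 1 (fully open). A call has 1 to 8 rows; each row is the pose to reach, as a shift and turn from the pose commanded when the call began, along the tool's axes at that moment; what a row does not reach only later rows make up. A row lasts 1/10 s, in which the tool goes at most 50 mm and 8.59 degrees, less where a joint would pass 70% of its speed; a pose out of reach is approached as far as the arm can. A call with a gripper value outside its range is refused whole. The fingers move at their own pace and stop on an object; "grip_force" is the grip in N (left out, the last holds). Time passes only in rows, so rows that repeat a pose let the fingers close. It gives the time, the measured TCP pose, the force, the opening and the grip force at its end, in the units of the state.
- read_state(): the state, without advancing time (a new reading comes with each control period).
- camera(name): name is "side" or "top" or "wrist"; returns a dict with "color" (480x640x3 uint8, red, green, blue), "fx", "fy", "cx", "cy" (pixels), "camera_from_world" (4x4, takes a point from world to camera coordinates); the wrist camera has in their place "mount" (4x4, takes a point from camera to tool coordinates, whose origin is the TCP and whose axes are the flange's). Camera axes: x right, y down, z forward; pixel columns grow to the right and rows downward; lengths in m; the calibration is good to about 2 mm. A picture is of the moment at which its call begins: read the wrist's pose just before it. There is no depth.
- close_job(): hands the job in; it is judged then, once.
The state is a dict: "time": time; "joint_positions": joint angles; "joint_vel": joint speeds; "joint_torque": joint torques, N m; "ee_pos": TCP position; "eef_rot": TCP orientation; "ft_force": force on the tool from outside, world axes, zero at the start; "torque": the same for the moment, N m; "width": finger opening in m; "grip_force": force on a finger pad.
Only numpy, scipy, OpenCV 4.12 (cv2) and the standard library are available. Lean on these libraries where they do the work, as an engineer would, in place of code of your own. Each camera call takes 0.05 s, during which the arm holds its last target. There are 200 camera calls.

## Working session

There is one attempt and no reset: what is moved stays moved. The work goes in short steps, Python scripts to look and compute and a tool call to move; the robot and the scene stay as the last step left them, time stands still between calls to the robot, and variables do not carry over. Pictures are saved under pics/ and viewed, at most 10 in all, crops included, and the job is handed in when it is done.

Besides the shell and the picture viewer there is one more tool, called after "Request:" by a JSON object that holds its "name" and its "arguments", one argument or row to a line. play_rows: Moves the arm, as the interface text tells. Its arguments: {"type":"object","properties":{"increments":{"type":"string"},"grip_force":{"type":"number"}},"required":["increments"]}

```bash
ls; mkdir -p pics; python3 - <<'E'
from bench import *
import cv2,numpy as np,json
s=read_state();print({k:np.round(v,3).tolist() for k,v in s.items()})
for n in("side","top"):
    c=camera(n);cv2.imwrite(f"pics/{n}0.png",c["color"][:,:,::-1])
    print(n,c["fx"],c["fy"],c["cx"],c["cy"],np.round(c["camera_from_world"],3).tolist())
w=camera("wrist");print(w["fx"],w["cx"],w["cy"],np.round(w["mount"],4).tolist())
E
```

```text
pics
{'time': 0.0, 'joint_positions': [-1.226, 0.333, -0.065, 1.461, 0.022, 1.35, -0.088], 'joint_vel': [-0.0, -0.001, -0.001, -0.0, 0.002, -0.0, -0.0], 'joint_torque': [0.001, -62.326, 0.025, -38.988, -0.061, 0.04, 0.0], 'ee_pos': [0.225, 0.583, 0.222], 'eef_rot': [0.183, 0.983, -0.001, -0.0], 'ft_force': [-0.01, -0.175, -0.991], 'torque': [0.007, -0.013, 0.025], 'grip_force': 0.0, 'width': 0.087}
side 551.8889620334362 551.8889620334362 319.0666902860699 232.9708864426039 [[-0.834, -0.551, 0.005, 0.478], [-0.435, 0.652, -0.621, 0.269], [0.339, -0.52, -0.784, 1.37], [0.0, 0.0, 0.0, 1.0]]
top 590.2320440827181 590.2320440827181 311.5684507529576 241.1439670646085 [[0.006, -1.0, 0.006, 0.005], [-0.988, -0.007, -0.156, 0.551], [0.156, -0.005, -0.988, 1.426], [0.0, 0.0, 0.0, 1.0]]
360.17178422018316 310.81827697484727 240.44352406370348 [[-0.0002, -0.9642, -0.265, 0.0727], [1.0, -0.0, -0.0008, 0.0013], [0.0007, -0.265, 0.9642, -0.1621], [0.0, 0.0, 0.0, 1.0]]
```

View pics/side0.png

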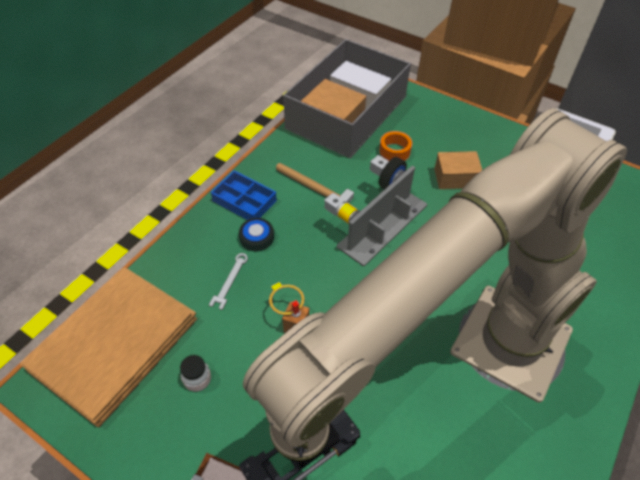

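View pics/top0.png

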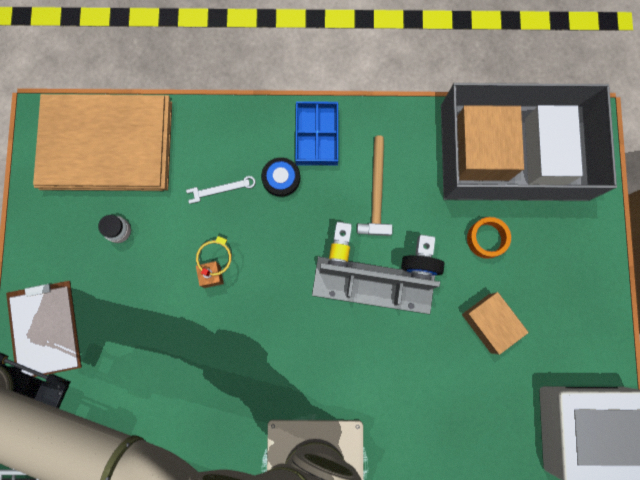

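The wheel is on the right stub in the top view (around 425,255), and the pin block is at (209,273). I'll enlarge both areas from both views.

```bash
python3 - <<'E'
import cv2,numpy as np
t=cv2.imread("pics/top0.png");s=cv2.imread("pics/side0.png")
def crop(im,x,y,w,h,k,step=10):
    c=cv2.resize(im[y:y+h,x:x+w],None,fx=k,fy=k,interpolation=cv2.INTER_CUBIC)
    for u in range(x-x%step+step,x+w,step):
        cv2.line(c,((u-x)*k,0),((u-x)*k,6),(255,255,255),1);cv2.putText(c,str(u),((u-x)*k-12,16),0,.35,(255,255,255),1)
    for v in range(y-y%step+step,y+h,step):
        cv2.line(c,(0,(v-y)*k),(6,(v-y)*k),(255,255,255),1);cv2.putText(c,str(v),(8,(v-y)*k+4),0,.35,(255,255,255),1)
    return c
A=crop(t,185,230,66,50,6);B=crop(t,395,230,66,50,6);C=crop(s,260,278,66,50,6);D=crop(s,360,145,66,50,6)
cv2.imwrite("pics/m1.png",np.vstack([np.hstack([A,B]),np.hstack([C,D])]))
E
```

```text
(no output)
```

View pics/m1.png

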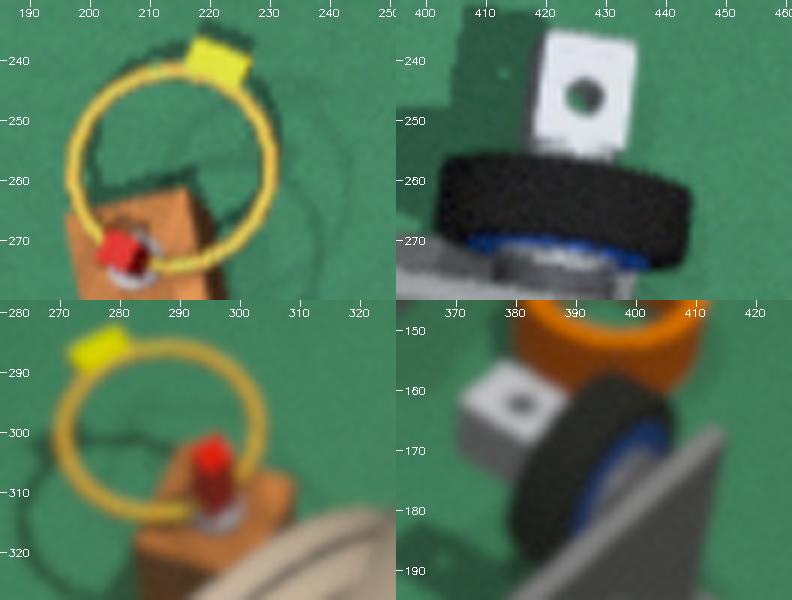

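Top view: grip top (205.3,271.7), tab (221.3,240.5), wheel-stub hole (426.4,246). Side view: grip top (295.3,303.8), tab (276.7,286.7), hole (380.7,162.5).

```bash
cat > h.py <<'E'
from bench import *
import cv2,numpy as np
from scipy.spatial.transform import Rotation as R
def cam(n):
    s=read_state(); c=camera(n); K=np.array([[c["fx"],0,c["cx"]],[0,c["fy"],c["cy"]],[0,0,1]])
    if n=="wrist":
        T=np.eye(4);T[:3,:3]=R.from_quat(s["eef_rot"]).as_matrix();T[:3,3]=s["ee_pos"]
        M=np.linalg.inv(T@np.array(c["mount"]))
    else: M=np.array(c["camera_from_world"])
    return c["color"][:,:,::-1].copy(),K,M
def tri(v):  # list of (K,M,(u,v))
    P=[(K@M[:3],p) for K,M,p in v]
    A=np.array([r for Q,p in P for r in (p[0]*Q[2]-Q[0],p[1]*Q[2]-Q[1])])
    x=np.linalg.lstsq(A[:,:3],-A[:,3],rcond=None)[0]
    e=[np.round((Q@np.r_[x,1])[:2]/(Q@np.r_[x,1])[2]-p,1).tolist() for Q,p in P]
    return x,e
def onz(K,M,p,z):
    d=M[:3,:3].T@np.linalg.solve(K,[p[0],p[1],1]);o=-M[:3,:3].T@M[:3,3]
    return o+d*(z-o[2])/d[2]
def crop(im,x,y,w,h,k,step=10):
    c=cv2.resize(im[y:y+h,x:x+w],None,fx=k,fy=k,interpolation=cv2.INTER_CUBIC)
    for u in range(x-x%step+step,x+w,step):
        cv2.line(c,((u-x)*k,0),((u-x)*k,6),(255,255,255),1);cv2.putText(c,str(u),((u-x)*k-12,16),0,.35,(255,255,255),1)
    for v in range(y-y%step+step,y+h,step):
        cv2.line(c,(0,(v-y)*k),(6,(v-y)*k),(255,255,255),1);cv2.putText(c,str(v),(8,(v-y)*k+4),0,.35,(255,255,255),1)
    return c
def show(x): return np.round(x,4).tolist()
E
python3 - <<'E'
from h import *
_,Kt,Mt=cam("top");_,Ks,Ms=cam("side")
for n,a,b in [("grip",(205.3,271.7),(295.3,303.8)),("tab",(221.3,240.5),(276.7,286.7)),("hole",(426.4,246),(380.7,162.5))]:
    x,e=tri([(Kt,Mt,a),(Ks,Ms,b)]);print(n,show(x),e)
print("other hole",show(onz(Kt,Mt,(343,233),.118)), "hole top", show(onz(Kt,Mt,(426.4,246),.118)))
for p in [(420.5,235),(435.3,236.5),(417.8,255),(433.5,255.5)]: print(show(onz(Kt,Mt,p,.118)))
print(show(onz(Kt,Mt,(205.3,271.7),.116)))
E
```

```text
grip [0.4674, 0.2595, 0.1082] [[-0.2, -0.5], [0.6, 0.2]]
tab [0.547, 0.2289, 0.0749] [[-0.2, -0.4], [0.5, 0.1]]
hole [0.5311, -0.2624, 0.1142] [[-0.2, -0.5], [0.5, 0.1]]
other hole [0.5591, -0.0652, 0.118] hole top [0.5293, -0.2621, 0.118]
[0.5556, -0.2487, 0.118]
[0.5522, -0.2837, 0.118]
[0.5078, -0.2413, 0.118]
[0.5068, -0.2783, 0.118]
[0.4653, 0.2576, 0.116]
```

```bash
cat >> h.py <<'E'
def inc(target,yaw,tilt=None):
    """increments to TCP target; yaw = pin/axle x direction (tool x = -that)"""
    s=read_state();Rc=R.from_quat(s["eef_rot"])
    c,n=np.cos(yaw),np.sin(yaw)
    Rt=R.from_matrix(np.array([[-c,-n,0],[-n,c,0],[0,0,-1]]).T.reshape(3,3).T if False else np.array([[-c,-n,0],[-n,c,0],[0,0,-1.]]))
    print("t",s["time"],"rot",np.round((Rc.inv()*Rt).as_rotvec(),4),"shift",np.round(Rc.inv().apply(np.array(target)-s["ee_pos"]),4),"w",s["width"],"F",np.round(s["ft_force"],1))
E
python3 -c "
from h import *
inc([.4665,.2585,.20],-.37)"
```

```text
t 0.25 rot [-0.0006  0.      0.0022] shift [-0.3424 -0.2159  0.0223] w 0.08661225552287505 F [-0.3 -0.  -0.8]
```

Request:
{"name": "play_rows", "arguments": {
  "increments": "0 0 0 -0.043 -0.027 0.003 1; 0 0 0 -0.086 -0.054 0.006 1; 0 0 0 -0.128 -0.081 0.009 1; 0 0 0 -0.171 -0.108 0.012 1; 0 0 0 -0.214 -0.135 0.015 1; 0 0 0 -0.257 -0.162 0.018 1; 0 0 0 -0.300 -0.189 0.020 1; 0 0 0 -0.342 -0.216 0.022 1"
}}

```text
time: 1.05
ee_pos: [0.464, 0.261, 0.2009]
eef_rot: [0.183, 0.983, 0.0, 0.0]
ft_force: [0.5, 0.1, 0.2]
width: 0.0874
grip_force: 0.0
```

Request:
{"name": "play_rows", "arguments": {
  "increments": "0 0 0 0 0 0 1; 0 0 0 0 0 0 1; 0 0 0 0 0 0 1"
}}

```text
time: 1.35
ee_pos: [0.4624, 0.264, 0.2007]
eef_rot: [0.182, 0.983, 0.0, -0.0]
ft_force: [0.3, 0.2, -0.4]
width: 0.0869
grip_force: 0.0
```

```bash
python3 - <<'E'
from h import *
import pickle
w,K,M=cam("wrist");pickle.dump((K,M),open("w1.pkl","wb"));cv2.imwrite("pics/w1.png",w)
inc([.4665,.2585,.20],-.37)
for n,p in dict(griptop=[.4665,.2585,.116],tab=[.547,.229,.078]).items():
    q=K@(M@np.r_[p,1])[:3];print(n,q[:2]/q[2])
E
```

```text
t 1.4 rot [ 0.0003 -0.0004  0.0046] shift [-0.006  -0.0038  0.0007] w 0.08705406442733594 F [0.2 0.1 0.6]
griptop [304.14025808 254.69169862]
tab [306.88033031 334.26451287]
```

View pics/w1.png

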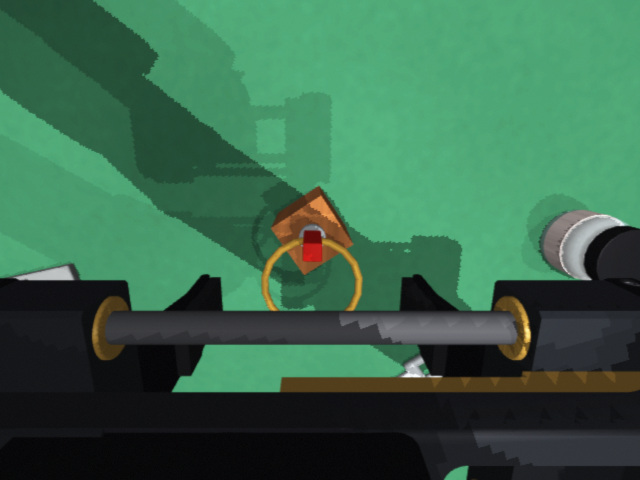

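The wrist view shows the grip top near (313,250) and the ring centre near (311,283), while I predicted u=304 for the grip. That is about 6 mm off, so I'll recheck now that the arm has settled.

```bash
python3 - <<'E'
from h import *
import pickle
for i in range(3): 
    s=read_state();print(s["time"],show(s["ee_pos"]),show(s["joint_vel"]))
    w,K,M=cam("wrist")
pickle.dump((K,M),open("w2.pkl","wb"));cv2.imwrite("pics/w2.png",w)
t,Kt,Mt=cam("top");cv2.imwrite("pics/t2.png",t)
A=crop(w,255,180,110,150,4)
B=crop(t,185,230,66,50,6);C=crop(t,325,220,66,50,6)
h=np.zeros((600,796,3),np.uint8);h[:600,:440]=A
h[:300,440:]=B[:,:356];h[300:,440:]=C[:,:356]
cv2.imwrite("pics/m2.png",h)
# red blob centroids
hsv=cv2.cvtColor(w,cv2.COLOR_BGR2HSV);m=((hsv[...,0]<6)|(hsv[...,0]>174))&(hsv[...,1]>170)&(hsv[...,2]>60)
y,x=np.nonzero(m);print(x.min(),x.max(),y.min(),y.max())
E
```

```text
1.4 [0.4623, 0.2642, 0.2007] [-0.0069, -0.001, 0.0001, -0.0017, 0.0023, -0.0003, 0.0027]
1.45 [0.4623, 0.2642, 0.2007] [-0.0014, 0.001, 0.0054, 0.0012, 0.003, -0.0012, 0.0024]
1.5 [0.4624, 0.2641, 0.2007] [0.0007, -0.0011, 0.0048, -0.0006, 0.0011, -0.0008, 0.0027]
303 321 231 261
```

View pics/m2.png

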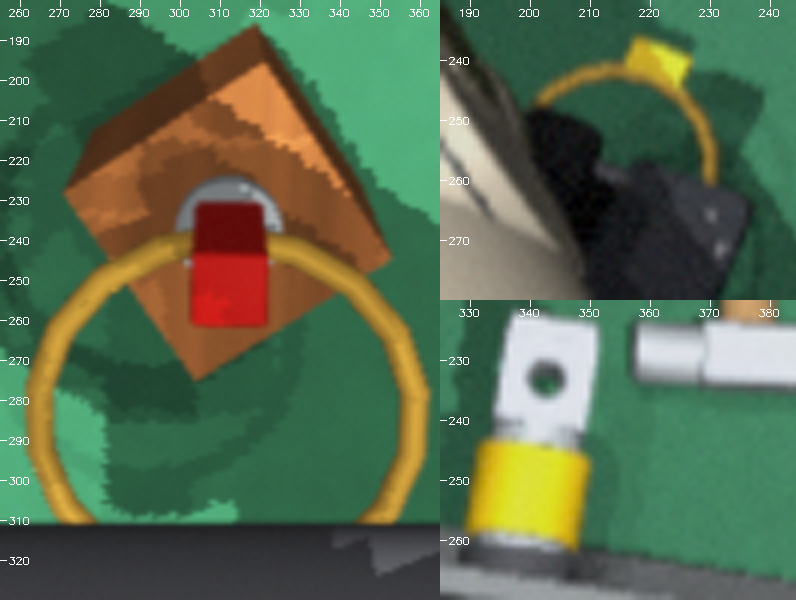

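```bash
python3 - <<'E'
from h import *
import pickle
K,M=pickle.load(open("w2.pkl","rb"))
s=read_state();Rc=R.from_quat(s["eef_rot"])
for n,p,z in [("top",(312.5,252.5),.116),("collar",(312,237.),.076)]:
    x=onz(K,M,p,z);print(n,show(x),"tool",show(Rc.inv().apply(x-s["ee_pos"])))
_,Kt,Mt=cam("top");_,Ks,Ms=cam("side")
print(tri([(Kt,Mt,(205.4,271.8)),(Ks,Ms,(295.3,303.8)),(K,M,(312.5,252.5))]))
print("holes top", show(onz(Kt,Mt,(426.4,246),.118)),show(onz(Kt,Mt,(342.7,232.8),.118)))
E
```

```text
top [0.4671, 0.2648, 0.116] tool [-0.0038, 0.0026, 0.0848]
collar [0.4662, 0.2649, 0.076] tool [-0.0028, 0.0024, 0.1248]
(array([0.467599  , 0.26019394, 0.10822777]), [[-0.6, -0.7], [0.4, 0.3], [-5.7, -0.4]])
holes top [0.5293, -0.2621, 0.118] [0.5596, -0.0645, 0.118]
```

Request:
{"name": "play_rows", "arguments": {
  "increments": "0 0 0 -0.0035 0.0015 0.02 1; 0 0 0 -0.0035 0.0015 0.045 1; 0 0 0 -0.0035 0.0015 0.07 1; 0 0 0 -0.0035 0.0015 0.09 1; 0 0 0 -0.0035 0.0015 0.105 1; 0 0 0 -0.0035 0.0015 0.112 1; 0 0 0 -0.0035 0.0015 0.112 1; 0 0 0 -0.0035 0.0015 0.112 1",
  "grip_force": 35
}}

```text
time: 2.5
ee_pos: [0.4673, 0.2633, 0.0895]
eef_rot: [0.183, 0.983, 0.0, 0.0]
ft_force: [-0.6, -0.4, 0.2]
width: 0.0872
grip_force: 0.0
```

Request:
{"name": "play_rows", "arguments": {
  "increments": "0 0 0 0 0 0 0.6; 0 0 0 0 0 0 0.4; 0 0 0 0 0 0 0.2; 0 0 0 0 0 0 0; 0 0 0 0 0 0 0; 0 0 0 0 0 0 0; 0 0 0 0 0 0 0; 0 0 0 0 0 0 0"
}}

```text
time: 3.3
ee_pos: [0.467, 0.263, 0.0887]
eef_rot: [0.183, 0.983, 0.0, -0.0]
ft_force: [0.5, -0.1, -0.0]
width: 0.0311
grip_force: 0.0
```

Request:
{"name": "play_rows", "arguments": {
  "increments": "0 0 0 0 0 0 0; 0 0 0 0 0 0 0; 0 0 0 0 0 0 0; 0 0 0 0 0 0 0; 0 0 0 0 0 0 0; 0 0 0 0 0 0 0"
}}

```text
time: 3.9
ee_pos: [0.467, 0.263, 0.0887]
eef_rot: [0.183, 0.983, 0.0, -0.0]
ft_force: [0.0, 0.8, -0.1]
width: 0.0138
grip_force: 35.0
```

Request:
{"name": "play_rows", "arguments": {
  "increments": "0 0 0 0 0 -0.01 0; 0 0 0 0 0 -0.03 0; 0 0 0 0 0 -0.055 0; 0 0 0 0 0 -0.08 0; 0 0 0 0 0 -0.105 0; 0 0 0 0 0 -0.13 0; 0 0 0 0 0 -0.15 0; 0 0 0 0 0 -0.168 0"
}}

```text
time: 4.7
ee_pos: [0.467, 0.2629, 0.2587]
eef_rot: [0.183, 0.983, 0.0, 0.0]
ft_force: [-0.4, 0.2, -1.5]
width: 0.0135
grip_force: 35.0
```

```bash
python3 -c "
from h import *
inc([.531,-.259,.258],-.15)"
```

```text
t 4.7 rot [ 0.001   0.0006 -0.218 ] shift [-2.475e-01 -4.639e-01  3.000e-04] w 0.013515724522006726 F [-0.4  0.2 -1.5]
```

Request:
{"name": "play_rows", "arguments": {
  "increments": "0 0 -0.02 -0.010 -0.018 0 0; 0 0 -0.05 -0.028 -0.052 0 0; 0 0 -0.08 -0.047 -0.088 0 0; 0 0 -0.11 -0.066 -0.124 0 0; 0 0 -0.14 -0.085 -0.16 0 0; 0 0 -0.17 -0.104 -0.196 0 0; 0 0 -0.2 -0.123 -0.231 0 0; 0 0 -0.218 -0.142 -0.267 0 0"
}}

```text
time: 5.5
ee_pos: [0.5033, -0.0389, 0.2576]
eef_rot: [0.074, 0.997, 0.0, 0.0]
ft_force: [1.4, 0.1, -0.9]
width: 0.0142
grip_force: 35.0
```

```bash
python3 -c "
from h import *
inc([.531,-.259,.258],-.15)"
```

```text
t 5.5 rot [0.0007 0.0006 0.0014] shift [-0.06   -0.2136 -0.0006] w 0.01424383996883196 F [ 1.4  0.1 -0.9]
```

Request:
{"name": "play_rows", "arguments": {
  "increments": "0 0 0 -0.010 -0.035 0 0; 0 0 0 -0.02 -0.07 0 0; 0 0 0 -0.03 -0.105 0 0; 0 0 0 -0.04 -0.14 0 0; 0 0 0 -0.049 -0.172 0 0; 0 0 0 -0.056 -0.198 0 0; 0 0 0 -0.06 -0.2136 0 0; 0 0 0 -0.06 -0.2136 0 0"
}}

```text
time: 6.3
ee_pos: [0.5301, -0.2601, 0.2572]
eef_rot: [0.077, 0.997, -0.001, -0.0]
ft_force: [-0.2, 0.5, -1.2]
width: 0.0133
grip_force: 35.0
```

Request:
{"name": "play_rows", "arguments": {
  "increments": "0 0 0 0 0 0 0; 0 0 0 0 0 0 0; 0 0 0 0 0 0 0"
}}

```text
time: 6.6
ee_pos: [0.5312, -0.2562, 0.2569]
eef_rot: [0.074, 0.997, 0.0, 0.0]
ft_force: [0.6, 0.3, -1.0]
width: 0.0139
grip_force: 35.0
```

```bash
python3 - <<'E'
from h import *
import pickle
inc([.531,-.259,.258],-.15)
s=read_state()
w,K,M=cam("wrist");pickle.dump((K,M,s["ee_pos"],s["eef_rot"]),open("w3.pkl","wb"));cv2.imwrite("pics/w3.png",w)
A=crop(w,240,150,150,150,4)
cv2.imwrite("pics/m3.png",A)
E
```

```text
t 6.6 rot [0.0007 0.0002 0.0018] shift [-0.0002 -0.0028 -0.0011] w 0.013919133439344786 F [ 0.6  0.3 -1. ]
```

View pics/m3.png

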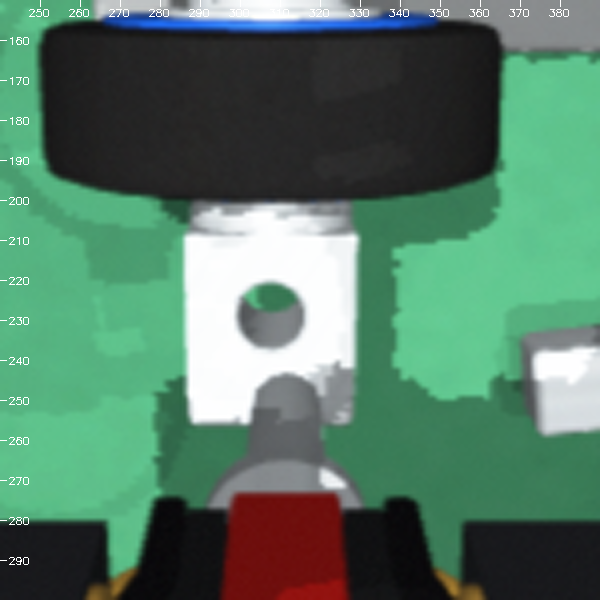

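Hole centre is at (307.8,228.8). The shank is at u≈311.5 with its tip's top edge at v≈243.5. The axle edges are vertical in the picture, so the yaw is right.

```bash
python3 - <<'E'
from h import *
import pickle
K,M,p,q=pickle.load(open("w3.pkl","rb"));Rc=R.from_quat(q);p=np.array(p)
def tool(px,z): return show(Rc.inv().apply(onz(K,M,px,z)-p))
def proj(t): 
    x=K@(M@np.r_[p+Rc.apply(t),1])[:3];return np.round(x[:2]/x[2],1)
print("hole",tool((307.8,228.8),.118),tool((307.8,228.8),.114))
zt=.0827 
for n,t in dict(tip=[0,0,zt],tipedge=[.0025,0,zt],shoulder=[.006,0,zt-.010],collarTop=[.011,0,.0127]).items(): print(n,proj(t))
print("z",p[2]); 
x=(307.8,228.8)
_,Kt,Mt=cam("top");_,Ks,Ms=cam("side")
print(tri([(Kt,Mt,(426.4,246)),(K,M,x)]),tri([(Ks,Ms,(380.7,162.5)),(K,M,x)]))
E
```

```text
hole [0.0001, -0.0015, 0.1389] [-0.0009, -0.0015, 0.1429]
tip [309.2 247.4]
tipedge [309.2 244. ]
shoulder [309.1 243.1]
collarTop [308.4 265.5]
z 0.25690865404259533
(array([ 0.52524815, -0.2566997 ,  0.14404681]), [[-0.0, 0.1], [-0.2, 0.6]]) (array([ 0.53050129, -0.25760628,  0.11895273]), [[-0.0, -0.0], [-0.1, -0.2]])
```

Request:
{"name": "play_rows", "arguments": {
  "increments": "0 0 0 0 -0.0032 0 0; 0 0 0 0 -0.0032 0.01 0; 0 0 0 0 -0.0032 0.022 0; 0 0 0 0 -0.0032 0.034 0; 0 0 0 0 -0.0032 0.043 0; 0 0 0 0 -0.0032 0.046 0; 0 0 0 0 -0.0032 0.046 0; 0 0 0 0 -0.0032 0.046 0"
}}

```text
time: 7.55
ee_pos: [0.5306, -0.2607, 0.211]
eef_rot: [0.075, 0.997, -0.0, 0.0]
ft_force: [0.2, 0.8, -1.6]
width: 0.0137
grip_force: 35.0
```

```bash
python3 - <<'E'
from h import *
import pickle
inc([.5308,-.2592,.211],-.15)
s=read_state()
w,K,M=cam("wrist");pickle.dump((K,M,s["ee_pos"],s["eef_rot"]),open("w4.pkl","wb"));cv2.imwrite("pics/w4.png",w)
cv2.imwrite("pics/m4.png",crop(w,260,190,100,100,6))
E
```

```text
t 7.55 rot [-0.      0.0005  0.0002] shift [0.     0.0015 0.    ] w 0.013680138985195999 F [ 0.2  0.8 -1.6]
```

View pics/m4.png

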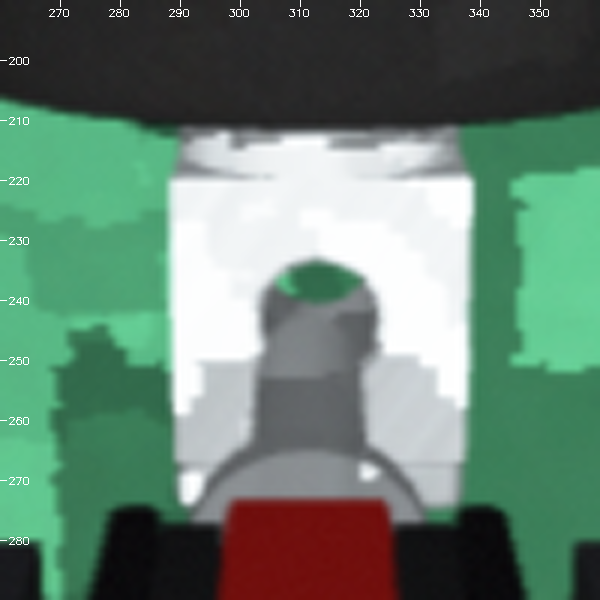

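The hole (u≈313.3) is 1.6 px right of the shank (u≈311), about 1.3 mm. Fore-aft lines up. I'll correct y and go down.

Request:
{"name": "play_rows", "arguments": {
  "increments": "0 0 0 0 0.0013 0 0; 0 0 0 0 0.0013 0.0 0; 0 0 0 0 0.0013 0.006 0; 0 0 0 0 0.0013 0.012 0; 0 0 0 0 0.0013 0.018 0; 0 0 0 0 0.0013 0.024 0; 0 0 0 0 0.0013 0.030 0; 0 0 0 0 0.0013 0.030 0"
}}

```text
time: 8.4
ee_pos: [0.5302, -0.259, 0.1796]
eef_rot: [0.075, 0.997, 0.0, -0.001]
ft_force: [0.3, 0.4, -1.3]
width: 0.0138
grip_force: 35.0
```

Request:
{"name": "play_rows", "arguments": {
  "increments": "0 0 0 0 0 0.007 0; 0 0 0 0 0 0.014 0; 0 0 0 0 0 0.021 0; 0 0 0 0 0 0.028 0; 0 0 0 0 0 0.035 0; 0 0 0 0 0 0.039 0; 0 0 0 0 0 0.042 0; 0 0 0 0 0 0.042 0"
}}

```text
time: 9.2
ee_pos: [0.5305, -0.2592, 0.1384]
eef_rot: [0.075, 0.997, 0.0, -0.0]
ft_force: [-0.3, -0.1, -1.3]
width: 0.0139
grip_force: 35.0
```

Request:
{"name": "play_rows", "arguments": {
  "increments": "0 0 0 0 0 0.001 0; 0 0 0 0 0 0.002 0; 0 0 0 0 0 0.003 0; 0 0 0 0 0 0.003 0"
}}

```text
time: 9.6
ee_pos: [0.5309, -0.2594, 0.1367]
eef_rot: [0.075, 0.997, 0.0, 0.0]
ft_force: [-3.5, 2.0, 6.4]
width: 0.0135
grip_force: 35.0
```

Contact at 6 N with TCP z at .1367, as predicted for fully home. Now release.

Request:
{"name": "play_rows", "arguments": {
  "increments": "0 0 0 0 0 0 0.3; 0 0 0 0 0 0 0.5; 0 0 0 0 0 0 0.5; 0 0 0 0 0 0 0.5; 0 0 0 0 0 -0.015 0.5; 0 0 0 0 0 -0.035 0.5; 0 0 0 0 0 -0.055 0.5; 0 0 0 0 0 -0.065 0.5"
}}

```text
time: 10.4
ee_pos: [0.5313, -0.2598, 0.2034]
eef_rot: [0.075, 0.997, -0.0, 0.001]
ft_force: [0.1, 0.4, 0.1]
width: 0.0434
grip_force: 0.0
```

```bash
python3 - <<'E'
from h import *
import pickle
inc([.5308,-.2592,.211],-.15)
w,K,M=cam("wrist");t,Kt,Mt=cam("top");sd,_,_=cam("side")
cv2.imwrite("pics/w5.png",w)
a=crop(w,230,190,160,140,3);b=crop(sd,350,140,80,70,4)
h=np.zeros((420,800,3),np.uint8);h[:,:480]=a;h[:280,480:]=b
cv2.imwrite("pics/m5.png",h)
E
```

```text
t 10.4 rot [-0.0004  0.0029 -0.0001] shift [ 0.0006  0.0005 -0.0076] w 0.04340428872488904 F [0.1 0.4 0.1]
```

View pics/m5.png

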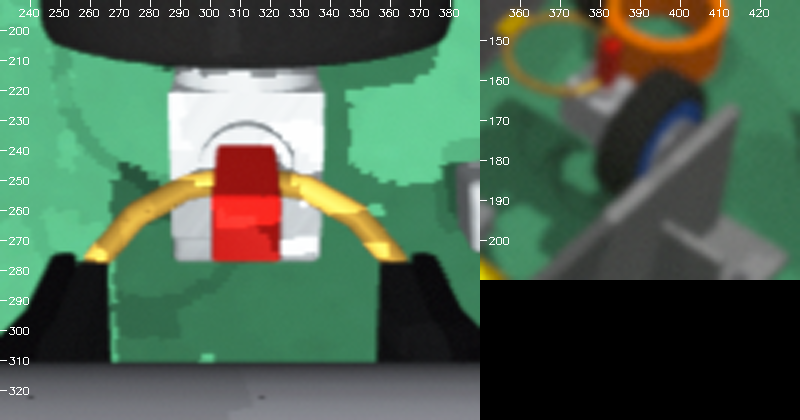

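The pin is home: collar on the flat, grip at (312,250), ring level and pointing outboard. Next I straddle the ring with part-open fingers outboard of the pin, press it down, then sweep inboard.

Request:
{"name": "play_rows", "arguments": {
  "increments": "0 0 0 -0.02 0 0 0.72; 0 0 0 -0.045 0 0 0.72; 0 0 0 -0.056 0 0.01 0.72; 0 0 0 -0.056 0 0.035 0.72; 0 0 0 -0.056 0 0.055 0.72; 0 0 0 -0.056 0 0.07 0.72; 0 0 0 -0.056 0 0.083 0.72; 0 0 0 -0.056 0 0.095 0.72"
}}

```text
time: 11.35
ee_pos: [0.5859, -0.2676, 0.1048]
eef_rot: [0.075, 0.997, 0.0, -0.0]
ft_force: [0.2, 0.3, 1.1]
width: 0.0624
grip_force: 0.3
```

```bash
python3 -c "
from h import *
inc([.5309,-.2594,.108],-.15)"
```

```text
t 11.35 rot [ 0.0001 -0.0003  0.0001] shift [ 0.0556 -0.0001 -0.0032] w 0.0624346002090139 F [0.2 0.3 1.1]
```

Request:
{"name": "play_rows", "arguments": {
  "increments": "0 0 0 0.004 0 -0.002 0.72; 0 0 0 0.01 0 -0.003 0.72; 0 0 0 0.016 0 -0.003 0.72; 0 0 0 0.022 0 -0.003 0.72; 0 0 0 0.028 0 -0.003 0.72; 0 0 0 0.034 0 -0.003 0.72; 0 0 0 0.039 0 -0.003 0.72; 0 0 0 0.039 0 -0.003 0.72"
}}

```text
time: 12.15
ee_pos: [0.5467, -0.2617, 0.1088]
eef_rot: [0.075, 0.997, 0.0, -0.0]
ft_force: [-0.5, 0.3, 0.6]
width: 0.0626
grip_force: 0.2
```

Request:
{"name": "play_rows", "arguments": {
  "increments": "0 0 0 0.001 0 0 0.72; 0 0 0 0.002 0 0 0.72; 0 0 0 0.003 0 0 0.72; 0 0 0 0.003 0 0 0.72"
}}

```text
time: 12.55
ee_pos: [0.5445, -0.2613, 0.1086]
eef_rot: [0.075, 0.997, 0.0, -0.0]
ft_force: [1.3, 0.1, -0.8]
width: 0.0628
grip_force: 0.7
```

```bash
python3 - <<'E'
from h import *
inc([.5309,-.2594,.108],-.15)
w,K,M=cam("wrist");sd,_,_=cam("side")
a=crop(w,190,180,240,140,2);b=crop(sd,340,130,80,70,4)
h=np.zeros((280,800,3),np.uint8);h[:,:480]=a;h[:280,480:]=b
cv2.imwrite("pics/m6.png",h)
E
```

```text
t 12.55 rot [ 0.0001 -0.0001  0.0002] shift [ 0.0137 -0.0001  0.0006] w 0.06277318687087838 F [ 1.3  0.1 -0.8]
```

View pics/m6.png

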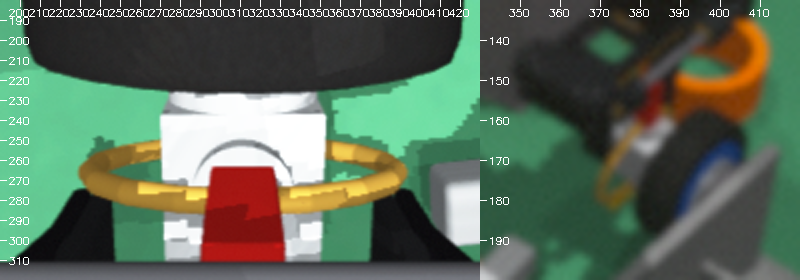

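The ring is nearly vertical, seen as a flat ellipse around the axle at (310,265). I'll push a few more mm until it stops.

Request:
{"name": "play_rows", "arguments": {
  "increments": "0 0 0 0.001 0 0 0.72; 0 0 0 0.002 0 0 0.72; 0 0 0 0.003 0 0 0.72; 0 0 0 0.003 0 0 0.72"
}}

```text
time: 13.05
ee_pos: [0.5413, -0.2609, 0.1087]
eef_rot: [0.075, 0.997, 0.0, -0.0]
ft_force: [0.5, -0.6, -0.9]
width: 0.0624
grip_force: 0.7
```

Request:
{"name": "play_rows", "arguments": {
  "increments": "0 0 0 0.001 0 0 0.72; 0 0 0 0.001 0 0 0.72; 0 0 0 0.002 0 0 0.72; 0 0 0 0.002 0 0 0.72"
}}

```text
time: 13.45
ee_pos: [0.5407, -0.2607, 0.109]
eef_rot: [0.075, 0.997, -0.0, 0.001]
ft_force: [7.4, -1.4, -3.7]
width: 0.0628
grip_force: 3.9
```

The force rises to 7 N, so the ring is against its stop. I'll back out and up.

Request:
{"name": "play_rows", "arguments": {
  "increments": "0 0 0 -0.003 0 0 0.72; 0 0 0 -0.015 0 0 0.72; 0 0 0 -0.035 0 0 0.72; 0 0 0 -0.06 0 0 0.72; 0 0 0 -0.075 0 -0.02 0.72; 0 0 0 -0.08 0 -0.055 0.72; 0 0 0 -0.08 0 -0.1 0.72; 0 0 0 -0.08 0 -0.12 0.72"
}}

```text
time: 14.25
ee_pos: [0.619, -0.2735, 0.2327]
eef_rot: [0.075, 0.997, -0.001, 0.001]
ft_force: [0.4, -0.0, 0.7]
width: 0.0626
grip_force: 0.0
```

Request:
{"name": "play_rows", "arguments": {
  "increments": "0 0 0 0.05 0 -0.01 0.72; 0 0 0 0.1 0 -0.01 0.72; 0 0 0 0.12 0 -0.01 0.72; 0 0 0 0.12 0 -0.01 0.72; 0 0 0 0.12 0 -0.01 0.72"
}}

```text
time: 14.75
ee_pos: [0.5, -0.2544, 0.239]
eef_rot: [0.075, 0.997, 0.0, 0.0]
ft_force: [0.2, 0.6, 0.6]
width: 0.0628
grip_force: 0.0
```

```bash
python3 - <<'E'
from h import *
inc([.5309,-.2594,.22],-.15)
w,K,M=cam("wrist");sd,Ks,Ms=cam("side")
s=read_state();Rc=R.from_quat(s["eef_rot"])
o=np.array([.5309,-.2594,.128])
for a in (1.3,1.38,1.5,1.57):
    P=o+Rc.apply([-.086*np.cos(a),0,.086*np.sin(a)])
    for Kk,Mk in((K,M),(Ks,Ms)):
        q=Kk@(Mk@np.r_[P,1])[:3];print(a,np.round(q[:2]/q[2],1))
a=crop(w,200,120,240,180,2);b=crop(sd,340,130,80,90,4)
h=np.zeros((360,800,3),np.uint8);h[:,:480]=a;h[:,480:]=b
cv2.imwrite("pics/m7.png",h)
E
```

```text
t 14.75 rot [0.0009 0.0003 0.0004] shift [-0.0313 -0.0004  0.019 ] w 0.06275743167275218 F [0.2 0.6 0.6]
1.3 [309.3 267. ]
1.3 [372.5 176.2]
1.38 [309.3 260.4]
1.38 [374.2 177.6]
1.5 [309.3 250.7]
1.5 [376.9 179.6]
1.57 [309.3 245.1]
1.57 [378.5 180.6]
```

View pics/m7.png

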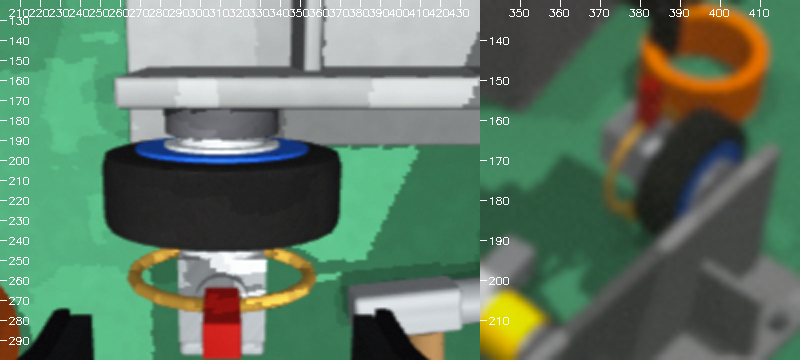

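```bash
python3 - <<'E'
from h import *
w,K,M=cam("wrist")
s=read_state();Rc=R.from_quat(s["eef_rot"])
o=np.array([.5309,-.2594,.128])
for a in (1.2,1.3,1.38,1.5,1.57):
    r=[]
    for t in np.radians([0,40,70,90,110,140]): # around the loop from hinge
        d=.04*(1-np.cos(t));P=o+Rc.apply([-d*np.cos(a),.04*np.sin(t),d*np.sin(a)])
        q=K@(M@np.r_[P,1])[:3];r.append(np.round(q[:2]/q[2],1).tolist())
    print(a,r)
hsv=cv2.cvtColor(w,cv2.COLOR_BGR2HSV);m=(hsv[...,0]>14)&(hsv[...,0]<28)&(hsv[...,1]>120)
m[:240]=0;m[280:]=0;m[:,:250]=0;m[:,365:]=0
for u in (265,270,275,280,285,335,340,345,350,355): print(u,np.nonzero(m[:,u])[0].tolist())
E
```

```text
1.2 [[308.9, 274.1], [339.9, 274.2], [351.9, 274.4], [352.8, 274.5], [348.6, 274.6], [335.0, 274.7]]
1.3 [[308.9, 274.1], [339.9, 273.1], [351.8, 271.4], [352.8, 270.1], [348.6, 269.0], [335.0, 267.7]]
1.38 [[308.9, 274.1], [339.9, 272.2], [351.9, 269.0], [352.8, 266.6], [348.6, 264.5], [335.0, 262.0]]
1.5 [[308.9, 274.1], [339.9, 270.8], [351.9, 265.4], [352.9, 261.5], [348.7, 257.8], [335.1, 253.7]]
1.57 [[308.9, 274.1], [339.9, 270.1], [352.0, 263.4], [353.0, 258.5], [348.8, 254.0], [335.2, 248.9]]
265 [255, 256, 257, 258, 259, 260]
270 [249, 250, 251, 252, 253, 254, 255, 259, 260, 261, 262, 263, 264, 265, 266]
275 [246, 247, 248, 249, 250, 251, 263, 264, 265, 266, 267, 268, 269]
280 [244, 245, 246, 247, 248, 249, 250, 265, 266, 267, 268, 269, 270, 271]
285 [243, 244, 245, 246, 247, 248, 266, 267, 268, 269, 270, 271, 272]
335 [244, 245, 246, 247, 266, 267, 268, 269, 270, 271, 272]
340 [244, 245, 246, 247, 248, 249, 265, 266, 267, 268, 269, 270, 271]
345 [246, 247, 248, 249, 250, 251, 263, 264, 265, 266, 267, 268, 269, 270]
350 [248, 249, 250, 251, 252, 253, 254, 260, 261, 262, 263, 264, 265, 266, 267]
355 [252, 253, 254, 255, 256, 257, 258, 259, 260, 261, 262, 263]
```

The ring's extreme points at v≈257.5 match an angle of about 1.57, so it is closed.

```bash
python3 -c "
from bench import *
print(close_job())"
```

```text
the job is handed in; nothing more can be done
None
```

The linchpin is fully home in the blue-hubbed wheel's axle with its ring swung down around the axle (about 1.57 rad in the last picture), the gripper is clear, and the job was handed in at about 15 s; no verdict came back.

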